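# Sort the craft-table leftovers back into their containers

## Robot

A 7-joint arm with a two-finger parallel gripper is mounted at the origin on the work surface. World frame = base frame: x ahead of the robot, y to its left, z up, the work surface at z = 0. Lengths are in mm, angles in rad, forces in N, time in s.
With the tool pointing down it reaches from about 425 to 875 mm from the base axis. Payload 9.9 kg.
Tool frame: the origin (TCP) lies at the very end of the fingers, on their centre line; the grasp point (between the pads) lies 19 mm behind it; z points along the fingers, x is the direction in which the jaws open and shut, and the axes are right-handed (so a half turn about z gives the same grasp; the last joint's range is limited). The gripper opens to 85 mm and grips with 20 to 120 N. Pads are 22 mm wide; open, the fingers measure 114 mm over their backs; the gripper's body (76 mm by 85 mm) begins 54 mm behind the grasp point. The pads swing forward as they close: fully open they stand 13 mm farther back than shut.
Start: joints at [1.175, 0.576, 0.025, 1.437, -0.015, 1.129, -0.057], TCP at [207.076, -642.455, 207.489] pointing down, gripper open.
Joint ranges: [-2.76, 2.76], [-0.34, 2.15], [-1.52, 1.57], [0.19, 2.46], [-1.09, 4.23], [0.17, 1.99], [-2.82, 2.82]. Speed limits (rad/s): [2.22, 2.22, 3.01, 3.01, 3.14, 3.14, 3.14].

## Interface

Orientations are given as a 3x3 rotation matrix whose columns are the frame's x, y, z axes.
In Python, from station import telemetry, grab_frame, r gives the robot as it stands. The module is installed in compiled form; this text tells all that it offers.
- The arm moves only by the shell command python3 -m inch 'ROWS' [FORCE]. ROWS is text: rows parted by semicolons, each of 7 numbers parted by spaces: the shift along the world's x, y, z scaled (see below), then the turn, a rotation vector about the world's x, y, z scaled (see below), then the opening, from -1 (shut) to 1 (fully open). A call has 1 to 8 rows; each row is the pose to reach, as a shift and turn from the pose commanded when the call began; what a row does not reach only later rows make up. The controller multiplies each number of a shift by 60 cm and each number of a turn by pi/2 rad. A row lasts 1/10 s, in which the tool goes at most 50 mm and 8.59 degrees, less where a joint would pass 70% of its speed; a pose out of reach is approached as far as the arm can. A call with a number of a shift or a turn outside -1 to 1 is refused whole. A call with a gripper value outside its range is refused whole. The fingers move at their own pace and stop on an object; FORCE is the grip in N (left out, the last holds). Time passes only in rows, so rows that repeat a pose let the fingers close. It gives the time, the measured TCP pose, the force and the opening at its end, in the units of the state.
- telemetry.get_obs(): the state, without advancing time (a new reading comes with each control period).
- grab_frame(name): name is "scene" or "side" or "wrist"; returns a dict with "image" (384x512x3 uint8, red, green, blue), "fx", "fy", "cx", "cy" (pixels), "camera_from_world" (4x4, takes a point from world to camera coordinates). Camera axes: x right, y down, z forward; pixel columns grow to the right and rows downward; lengths in mm; the calibration is good to about 2 mm. The wrist camera is an equidistant fisheye: a pixel r from the principal point sees the ray r / f radians off the axis. A picture is of the moment at which its call begins. There is no depth.
- r.close_job(): hands the job in, once; it reports no verdict.
The state is a dict: "time_s": time; "joint_pos": joint angles; "joint_velocities": joint speeds; "joint_efforts": joint torques, N m; "eef_pos": TCP position; "eef_rot": TCP orientation; "wrist_force": force on the tool from outside, world axes, zero at the start; "moment": the same for the moment, N m; "grip_width": finger opening in mm.
Only numpy, scipy, OpenCV 4.12 (cv2) and the standard library are available. Lean on these libraries where they do the work, as an engineer would, in place of code of your own. Each camera call takes 0.05 s, during which the arm holds its last target. There are 200 camera calls.

## Task

Clear up after the craft session: stand both corks upright in the round tin, lay both clothes pegs lengthwise on the floor of the long narrow tray without piling one on the other, and stand the wooden thread spool upright in the square box. Leave the paint pot and the roll of tape where they are.

Things in the scene. Friction and masses are not known exactly. Their poses are not given: they have to be found in the camera images.
- cork_a: a wine cork standing upright on the table: plain cork cylinder, 24 mm diameter, 45 mm tall, 11 to 17 g; origin at the centre of its underside, z up along its axis
- cork_b: a second cork, identical to cork_a
- peg_a: a wooden clothes peg lying on its side, so that from above both halves and the steel spring are seen: 72 mm long (its x axis), 16 mm wide (y), 12 mm tall, 13 to 20 g, does not open when squeezed; origin at the centre of its underside, z up
- peg_b: a second clothes peg, identical to peg_a
- spool: an empty wooden thread spool standing upright: 36 mm tall, a flange of 40 mm diameter and 9 mm thickness at each end, waist 24 mm diameter, 25 to 39 g; origin at the centre of its underside, z up along its axis
- dish: the open round steel tin, fixed to the table: 132 mm outer diameter, straight walls 4 mm thick, rim 24 mm above the table, flat floor 4 mm above the table; origin at the centre of its underside, z up
- long_tray: the open long narrow plywood tray, fixed: outside 190 mm (its x axis) by 68 mm (y), 24 mm tall, walls and floor 4 mm thick (inside 182 by 60 mm, floor 4 mm above the table), long enough for two pegs in line; origin at the centre of its underside, z up
- square_box: the open square cardboard box, fixed: outside 112 by 112 mm (x, y), 30 mm tall, walls and floor 4 mm thick (inside 104 by 104 mm, floor 4 mm above the table); origin at the centre of its underside, z up
- paint_pot: a bystander: small closed white paint pot, 55 mm diameter at its lid, 50 mm tall, loose, standing among the things; origin at the centre of its underside. Not to be moved
- tape_roll: a bystander: a roll of paper tape lying flat, a ring of 60 mm outer and 40 mm inner diameter, 19 mm tall, loose, among the things; origin at the centre of its underside. Not to be moved
There are look-alikes about, which are no part of the job. Leave any black or purple look-alike of the peg_a alone.

How it is judged (in metres and radians):
At the end, for the whole second after the job is handed in: Corks upright (within 0.2 rad) on the round tin's floor; pegs on the long tray's floor, not piled, within 0.5 rad of its length; spool upright (within 0.2 rad) on the square box's floor; all at rest (under 0.02 m/s); paint pot and tape within 30 mm of their places (horizontal distance between each of cork_a, cork_b and dish below 0.053 m and z of each of cork_a, cork_b in the frame of dish below 0.009 m and angle between each of cork_a, cork_b, spool's own z axis and vertical below 0.2 rad and x of peg_a in the frame of long_tray between -0.065 and 0.065 m and y of peg_a in the frame of long_tray between -0.026 and 0.026 m and z of each of peg_a, peg_b in the frame of long_tray below 0.0135 m and angle between the x axis of each of peg_a, peg_b and the x axis of long_tray, either way round below 0.5 rad and x of peg_b in the frame of long_tray between -0.065 and 0.065 m and y of peg_b in the frame of long_tray between -0.026 and 0.026 m and x of spool in the frame of square_box between -0.035 and 0.035 m and y of spool in the frame of square_box between -0.035 and 0.035 m and z of spool in the frame of square_box below 0.009 m and linear speed of each of cork_a, cork_b, peg_a, peg_b, spool below 0.02 m/s); the robot touches nothing.
It fails at once if the paint pot is pushed or carried more than 30 mm from its place (distance of paint_pot from where it was at the start of the episode above 0.03 m).
It fails at once if the roll of tape is pushed or carried more than 30 mm from its place (distance of tape_roll from where it was at the start of the episode above 0.03 m).
It also fails if it takes over 109 s, if anything falls off the work surface, if the arm or the gripper's body presses on something with over 40 N, if the wrist force passes 120 N, or if a joint passes its speed limit or range.

## Working session

There is one attempt and no reset: what is moved stays moved. The work goes in short steps, Python scripts to look and compute and a shell command to move; the robot and the scene stay as the last step left them, time stands still between calls to the robot, and variables do not carry over. Pictures are saved under pics/ and viewed, about 12 in all and at most 16, crops included, and the job is handed in when it is done.

```bash
mkdir -p pics
cat > h.py <<'E'
import numpy as np, cv2
from station import telemetry, grab_frame, r
def snap(n,f):
    d=grab_frame(n); cv2.imwrite('pics/'+f,d['image'][:,:,::-1]); np.save('pics/'+f+'.npy',np.array([d['fx'],d['fy'],d['cx'],d['cy']]+list(np.array(d['camera_from_world']).ravel()))); return d
def ray(n,f,uv):
    p=np.load('pics/'+f+'.npy'); T=p[4:].reshape(4,4); x=(uv[0]-p[2])/p[0]; y=(uv[1]-p[3])/p[1]
    if n=='wrist':
        t=np.hypot(x,y); s=np.sin(t)/max(t,1e-9); v=np.array([x*s,y*s,np.cos(t)])
    else: v=np.array([x,y,1.])
    R=T[:3,:3]; return -R.T@T[:3,3], R.T@v
def on(n,f,uv,z):
    c,d=ray(n,f,uv); return np.round((c+d*(z-c[2])/d[2]),1)
E
python3 - <<'E'
from h import *
for n in ['scene','side','wrist']:
    d=snap(n,n+'0.png'); T=np.array(d['camera_from_world']); print(n,d['fx'],d['cx'],d['cy'],-T[:3,:3].T@T[:3,3],T[2,:3])
s=cv2.imread('pics/scene0.png'); cv2.imwrite('pics/scene0b.png',cv2.resize(s,(800,600),interpolation=cv2.INTER_CUBIC))
s=cv2.imread('pics/side0.png'); cv2.imwrite('pics/side0b.png',cv2.resize(s,(800,600),interpolation=cv2.INTER_CUBIC))
print(telemetry.get_obs())
E
```

```text
scene 364.94448107784103 254.9690994859888 192.19265662909223 [ 995.21181338 -118.46196947  578.43828604] [-0.71615501  0.15913757 -0.67955665]
side 477.7278250153127 263.55144192030684 191.18812408697298 [325.77791394 948.45847609 914.92897257] [ 0.07439074 -0.73098244 -0.67832934]
wrist 297.3186396354542 255.81220397743047 194.88169930231768 [ 270.42036904 -621.3772908   371.93119692] [-0.2512214  -0.07897062 -0.96470278]
{'time_s': 0.15, 'joint_pos': array([ 1.17517075,  0.57631624,  0.02482177,  1.43771119, -0.01494533,
        1.12897695, -0.05651618]), 'joint_velocities': array([-0.00106822, -0.00183728, -0.00215442, -0.00269729,  0.00078881,
       -0.00066861,  0.00030646]), 'joint_efforts': array([ 3.54776297e-03, -7.66266346e+01,  2.25308172e+00, -2.86183619e+01,
        1.56036095e-02,  9.80885408e-03, -7.66371713e-07]), 'eef_pos': array([ 206.98354338, -642.10121676,  206.85674709]), 'eef_rot': array([[ 3.06856097e-01, -9.51755810e-01, -4.63642409e-04],
       [-9.51755135e-01, -3.06856433e-01,  1.13687497e-03],
       [-1.22429901e-03,  9.24170283e-05, -9.99999246e-01]]), 'wrist_force': array([ 1.06822303,  1.10980669, -0.29485237]), 'moment': array([ 0.00350233,  0.014741  , -0.02293273]), 'grip_width': 85.39173930418599}
```

View pics/scene0b.png

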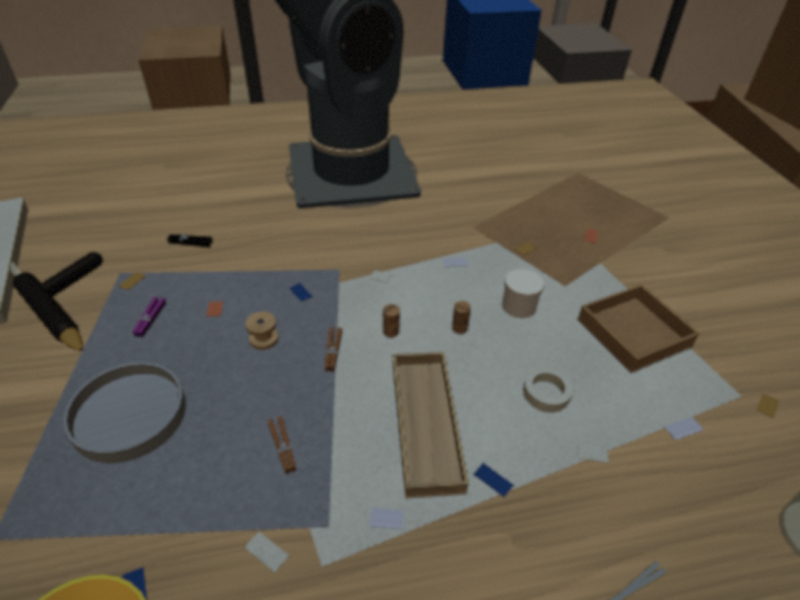

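View pics/side0b.png

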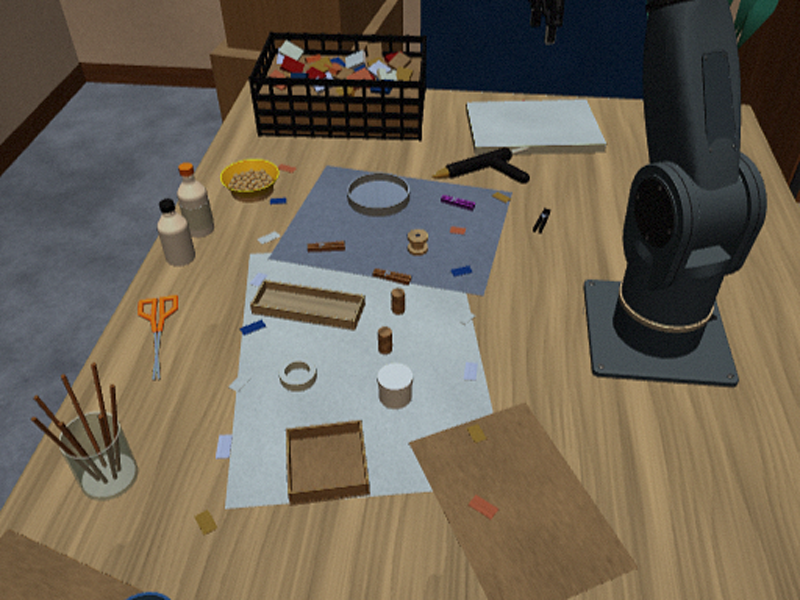

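The scene view (800x600 scale) shows these candidates:
- **Corks:** (391,320) and (461,317).
- **Brown pegs:** (333,348) and (282,445). The purple one at (150,316) and the black one at (190,240) are look-alikes and stay where they are.
- **Spool:** (261,330).
- **Tin:** (125,410).
- **Tray:** (430,423).
- **Box:** (638,327).
- **Pot and tape:** (522,293) and (548,390).

Next I'll measure from both views and check the peg choice in one close crop.

Run:
```python
from h import *
k=512/800
def P(name,z,a,b):
    o=[on(n,n+'0.png',(u[0]*k,u[1]*k),z)[:2] if u else None for n,u in(('scene',a),('side',b))]; print(name,*o, np.round(np.hypot(*o[0])))
P('cork1',45,(391,309),(398,292)); P('cork2',45,(461,305),(385,331))
P('spool',36,(261,320),(418,233))
P('peg1',12,(333,348),(392,276)); P('peg2',12,(282,445),(326,246))
P('dish',24,(125,408),(379,192)); P('pot',50,(523,282),(395,375)); P('tape',19,(548,386),(298,372))
for a,b in zip([(394,356),(441,354),(465,488),(407,491)],[(364,289),(358,321),(253,302),(261,284)]):P('tray',24,a,b)
for a,b in zip([(640,289),(694,333),(633,363),(582,321)],[(361,424),(367,490),(291,493),(287,429)]):P('box',30,a,b)
# peg axes by masks
for n in('scene','side'):
    im=cv2.imread(f'pics/{n}0.png'); h=cv2.cvtColor(im,cv2.COLOR_BGR2HSV)
    m=cv2.inRange(h,(0,70,40),(16,255,200))
    c,_=cv2.findContours(m,cv2.RETR_EXTERNAL,cv2.CHAIN_APPROX_NONE)
    for q in c:
        if 40<cv2.contourArea(q)<800:
            pts=np.array([on(n,n+'0.png',p,12)[:2] for p in q[:,0].astype(float)],np.float32)
            if not(300<pts[:,0].mean()<900 and abs(pts[:,1].mean())<500):continue
            print(n,np.round(q[:,0].mean(0)/k),cv2.minAreaRect(pts))
s=cv2.imread('pics/scene0.png')[170:310,90:320]; cv2.imwrite('pics/c1.png',cv2.resize(s,None,fx=3.4,fy=3.4,interpolation=cv2.INTER_CUBIC))
```

```text
cork1 [448.2  -6.8] [446.8  -3.6] 448.0
cork2 [457.5  89. ] [456.9  93.2] 466.0
spool [ 428.9 -180.5] [ 429.4 -184.9] 465.0
peg1 [474.7 -90.5] [467.4 -82.2] 483.0
peg2 [ 613. -165.] [ 604.9 -156.6] 635.0
dish [ 536.3 -341.8] [ 525.  -330.4] 636.0
pot [432.2 187.4] [428.6 191.1] 471.0
tape [593.4 165.4] [587.3 173.7] 616.0
tray [513.8 -15.3] [510.9 -28.2] 514.0
tray [521.5  45.5] [508.9  53.6] 523.0
tray [709.9  22.7] [699.1  25.6] 710.0
tray [701.7 -38.3] [697.  -22.3] 703.0
box [456.2 363.3] [469.6 274.3] 583.0
box [552.  390.6] [444.3 384.9] 676.0
box [586.2 282. ] [546.6 400.2] 651.0
box [503.1 250.1] [576.3 294.6] 562.0
scene [287. 460.] ((633.7055053710938, -160.6704864501953), (26.344818115234375, 12.861593246459961), 9.651864051818848)
scene [330. 360.] ((496.39141845703125, -97.08673858642578), (12.661718368530273, 27.49679946899414), 75.14967346191406)
scene [635. 345.] ((544.6016845703125, 313.83270263671875), (156.7185821533203, 96.72863006591797), 59.37548828125)
scene [391. 320.] ((437.6153869628906, -5.0730743408203125), (17.944625854492188, 59.207454681396484), 78.6900
[... 965 characters left out ...]
297.] ((547.464111328125, -17.258209228515625), (17.160533905029297, 59.194461822509766), 85.07060241699219)
side [397. 301.] ((449.24041748046875, -17.1252498626709), (19.710477828979492, 61.4735107421875), 6.869992256164551)
side [294. 289.] ((637.5260620117188, -27.67976951599121), (19.835817337036133, 121.02569580078125), 85.6239013671875)
side [391. 276.] ((469.557861328125, -82.66336059570312), (24.203250885009766, 71.63903045654297), 78.9135971069336)
side [326. 246.] ((605.4141235351562, -155.9994354248047), (69.37495422363281, 25.707910537719727), 14.821375846862793)
side [286. 167.] ((744.4364624023438, -420.84307861328125), (27.20226287841797, 44.3691520690918), 72.49285888671875)
```

View pics/c1.png

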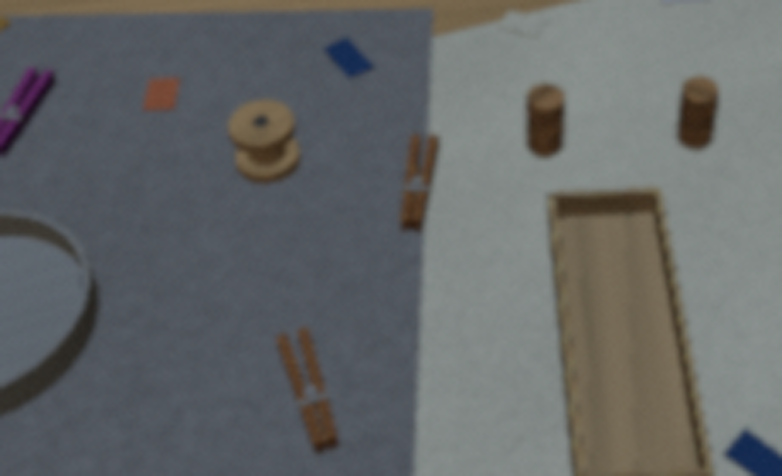

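The crop shows two brown pegs at crop pixels (418,182) and (310,392), each with a steel spring, plus the spool at (263,138) and the corks at (545,120) and (698,112). The purple peg is clearly different. I'll move to an overview with the wrist camera.

```bash
python3 -m inch '0.244 0.46 0.1 0 0 -0.2 1;0.244 0.46 0.1 0 0 -0.2 1;0.244 0.46 0.1 0 0 -0.2 1;0.244 0.46 0.1 0 0 -0.2 1;0.244 0.46 0.1 0 0 -0.2 1;0.244 0.46 0.1 0 0 -0.2 1;0.244 0.46 0.1 0 0 -0.2 1;0.244 0.46 0.1 0 0 -0.2 1'
python3 -m inch '0.244 0.46 0.1 0 0 0 0.2;0.244 0.46 0.1 0 0 0 0.2;0.244 0.46 0.1 0 0 0 0.2;0.244 0.46 0.1 0 0 0 0.2;0.244 0.46 0.1 0 0 0 0.2;0.244 0.46 0.1 0 0 0 0.2;0.244 0.46 0.1 0 0 0 0.2;0.244 0.46 0.1 0 0 0 0.2'
python3 -c "
from h import *
d=snap('wrist','w1.png');cv2.imwrite('pics/w1b.png',cv2.resize(d['image'][:,:,::-1],(800,600),interpolation=cv2.INTER_CUBIC));print(telemetry.get_obs()['joint_pos'])"
```

```text
time_s: 0.95
eef_pos: [355.6, -363.6, 268.2]
eef_rot: [[0.003, -1.0, 0.002], [-1.0, -0.003, 0.0], [-0.0, -0.002, -1.0]]
wrist_force: [0.6, -0.1, -0.2]
grip_width: 85.4
time_s: 1.75
eef_pos: [501.3, -88.3, 327.4]
eef_rot: [[0.002, -1.0, 0.0], [-1.0, -0.002, 0.001], [-0.001, -0.0, -1.0]]
wrist_force: [-0.9, -0.5, -0.6]
grip_width: 51.2
[ 0.17242431  0.23516647 -0.11154047  1.66230198  0.0276304   1.24625104
 -1.51686382]
```

View pics/w1b.png

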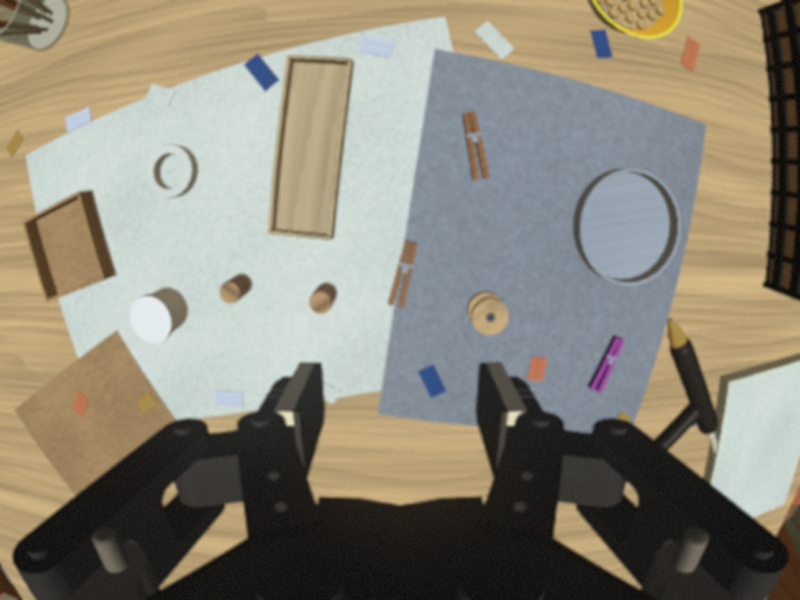

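The wrist view shows everything cleanly: tray rim corners (289,57), (352,60), (332,238), (270,233); pegs (475,146) and (404,274); corks (231,292) and (320,300); spool (490,316); tin (626,226).

Run:
```python
from h import *
k=.64
f=lambda u,z:on('wrist','w1.png',(u[0]*k,u[1]*k),z)[:2]
for n,z,u in [('cork1',45,(319,301)),('cork2',45,(230,292)),('spool',36,(490,316)),('dish',24,(626,226)),('tape',19,(175,171)),('pot',50,(151,320))]: print(n,f(u,z))
for n,L,z in [('tray',[(289,57),(352,60),(332,238),(270,233)],24),('box',[(92,191),(115,274),(48,298),(26,222)],30),('dishlr',[(574,226),(679,226),(626,169),(626,284)],24)]:
    p=np.array([f(u,z) for u in L]); print(n,p.tolist(),p.mean(0), np.linalg.norm(p-np.roll(p,1,0),axis=1))
im=cv2.imread('pics/w1.png'); h=cv2.cvtColor(im,cv2.COLOR_BGR2HSV)
m=cv2.morphologyEx(cv2.inRange(h,(0,70,40),(18,255,220)),cv2.MORPH_CLOSE,np.ones((7,7)))
c,_=cv2.findContours(m,cv2.RETR_EXTERNAL,cv2.CHAIN_APPROX_NONE)
for q in c:
    if cv2.contourArea(q)>60 and q[:,0,1].max()<225:
        pts=np.array([on('wrist','w1.png',p,10)[:2] for p in q[:,0].astype(float)],np.float32)
        print(np.round(q[:,0].mean(0)/k),cv2.minAreaRect(pts))
```

```text
cork1 [449.4  -6.1]
cork2 [459.1  88.9]
spool [ 431.1 -181.1]
dish [ 529.3 -334.6]
tape [589.2 157.7]
pot [429.1 187.9]
tray [[700.7, 25.4], [693.5, -39.4], [510.3, -18.2], [516.8, 47.4]] [605.325   3.8  ] [185.21125776  65.19877299 184.42255827  65.92124089]
box [[577.2, 268.2], [478.1, 244.0], [449.8, 364.3], [550.1, 389.0]] [513.8   316.375] [123.80246363 102.0120091  123.58389863 103.29656335]
dishlr [[526.3, -271.4], [533.6, -406.9], [591.7, -331.0], [464.2, -341.2]] [ 528.95  -337.625] [ 93.42617406 135.69649959  95.58462219 127.90734928]
[487. 313.] ((426.9837951660156, -181.9845733642578), (47.24525833129883, 38.602535247802734), 41.73799133300781)
[322. 298.] ((443.73712158203125, -3.7639846801757812), (21.753250122070312, 30.159486770629883), 44.14494705200195)
[234. 288.] ((455.5170593261719, 97.17176818847656), (20.12030792236328, 38.309932708740234), 40.6013069152832)
[403. 274.] ((469.7699890136719, -91.46000671386719), (15.041540145874023, 70.47161102294922), 74.74488067626953)
[ 30. 138.] ((661.4893188476562, 393.96246337890625), (27.86294937133789, 38.547359466552734
[... 556 characters left out ...]
169982910156), 85.05291748046875)
[485.   6.] ((758.5487060546875, -177.7642822265625), (22.736116409301758, 45.24756622314453), 4.696412563323975)
[433.   8.] ((758.285400390625, -120.58566284179688), (14.538469314575195, 36.891597747802734), 19.622146606445312)
[265.  28.] ((742.5834350585938, 56.2508544921875), (64.3259506225586, 66.50984191894531), 1.811119794845581)
[200.  32.] ((752.6647338867188, 132.1111602783203), (99.4662857055664, 65.3695068359375), 9.953136444091797)
[98. 61.] ((759.056640625, 301.4944763183594), (275.0391845703125, 149.7703857421875), 84.65231323242188)
[24. 19.] ((844.802490234375, 429.35565185546875), (95.50975036621094, 43.664466857910156), 73.77981567382812)
```

```bash
python3 -m inch '-0.052 -0.003 -0.2 0 0 -0.167 0.1;-0.052 -0.003 -0.4 0 0 -0.167 0.1;-0.052 -0.003 -0.4 0 0 -0.167 0.1;-0.052 -0.003 -0.4 0 0 -0.167 0.1;-0.052 -0.003 -0.4 0 0 -0.167 0.1;-0.052 -0.003 -0.4 0 0 -0.167 0.1'
python3 -c "
from h import *
d=snap('wrist','w2.png');cv2.imwrite('pics/w2b.png',d['image'][100:330,100:420,::-1])"
```

```text
time_s: 2.4
eef_pos: [463.9, -94.1, 83.3]
eef_rot: [[-0.264, -0.964, -0.01], [-0.964, 0.264, 0.0], [0.003, 0.01, -1.0]]
wrist_force: [-1.0, -0.3, 1.5]
grip_width: 47.0
```

View pics/w2b.png

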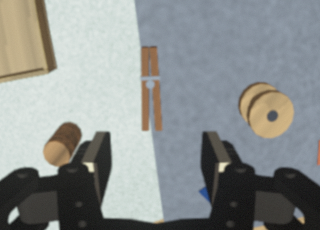

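The close view shows peg_a well aligned with the jaws, its centre near crop (151,88), i.e. image (251,188).

```bash
python3 -c "
from h import *
print(on('wrist','w2.png',(251,146),12),on('wrist','w2.png',(251,231),12),on('wrist','w2.png',(251,188),12)); o=telemetry.get_obs();print(o['eef_pos'])
print(on('wrist','w2.png',(372,215),36))"
```

```text
[ 505.1 -101.1   12. ] [435.2 -81.5  12. ] [471.8 -91.8  12. ]
[466.2498289  -94.03449895  86.04012167]
[ 431.  -180.9   36. ]
```

```bash
python3 -m inch '0.006 0.004 -0.07 0 0 0 0.1;0.006 0.004 -0.132 0 0 0 0.1;0.006 0.004 -0.132 0 0 0 0.1;0.006 0.004 -0.132 0 0 0 0.1' && python3 -m inch '0 0 -0.002 0 0 0 -1;0 0 -0.002 0 0 0 -1;0 0 -0.002 0 0 0 -1;0 0 -0.002 0 0 0 -1;0 0 -0.002 0 0 0 -1' 40
```

```text
time_s: 2.85
eef_pos: [473.2, -90.8, 10.1]
eef_rot: [[-0.263, -0.965, 0.001], [-0.965, 0.263, -0.001], [0.0, -0.001, -1.0]]
wrist_force: [0.2, 0.5, 0.8]
grip_width: 46.6
time_s: 3.35
eef_pos: [472.5, -89.9, 7.5]
eef_rot: [[-0.262, -0.965, 0.001], [-0.965, 0.262, -0.0], [-0.0, -0.001, -1.0]]
wrist_force: [-0.4, 0.6, -0.3]
grip_width: 0.3
```

Grip closed to 0, so I missed. Looking again.

```bash
python3 -m inch '0 0 0.05 0 0 0 0.1;0 0 0.1 0 0 0 0.1;0 0 0.1 0 0 0 0.1;0 0 0.1 0 0 0 0.1;0 0 0.1 0 0 0 0.1'
python3 -c "
from h import *
d=snap('wrist','w3.png');cv2.imwrite('pics/w3b.png',d['image'][100:330,100:420,::-1])"
```

```text
time_s: 3.85
eef_pos: [471.7, -89.8, 66.4]
eef_rot: [[-0.262, -0.965, -0.001], [-0.965, 0.262, 0.0], [0.0, 0.001, -1.0]]
wrist_force: [-0.2, 0.1, -0.2]
grip_width: 46.7
```

View pics/w3b.png

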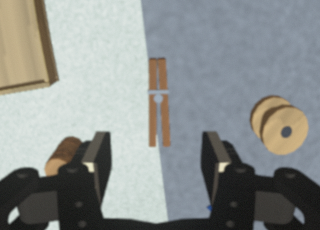

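```bash
python3 -c "
from h import *
print(on('wrist','w3.png',(258,158),12),on('wrist','w3.png',(259,247),12),on('wrist','w3.png',(259,203),12)); o=telemetry.get_obs();print(o['eef_pos'])"
```

```text
[ 505.2 -100.    12. ] [435.  -81.9  12. ] [471.2 -91.6  12. ]
[471.59977331 -89.74640994  66.24544199]
```

```bash
python3 -m inch '0 -0.002 -0.08 0 0 0 0.0;0 -0.002 -0.107 0 0 0 0.0;0 -0.002 -0.107 0 0 0 0.0;0 -0.002 -0.107 0 0 0 -0.2;0 -0.002 -0.107 0 0 0 -0.4' && python3 -m inch '0 0 0 0 0 0 -1;0 0 0 0 0 0 -1;0 0 0 0 0 0 -1;0 0 0 0 0 0 -1' 40
```

```text
time_s: 4.4
eef_pos: [472.7, -91.1, 3.5]
eef_rot: [[-0.262, -0.965, 0.001], [-0.965, 0.262, -0.0], [-0.0, -0.001, -1.0]]
wrist_force: [-0.4, 0.8, 0.5]
grip_width: 25.9
time_s: 4.8
eef_pos: [472.5, -91.1, 3.2]
eef_rot: [[-0.262, -0.965, 0.001], [-0.965, 0.262, -0.0], [-0.0, -0.001, -1.0]]
wrist_force: [-0.4, 0.6, 0.2]
grip_width: 0.1
```

```bash
python3 -c "
from h import *
d=snap('wrist','w4.png');e=snap('side','s4.png');g=snap('scene','sc4.png')
b=[cv2.resize(x,(400,330)) for x in (d['image'][100:364,96:416],e['image'][140:200,215:290],g['image'][190:250,175:250])]
cv2.imwrite('pics/m4.png',cv2.hconcat(b[:2])[:,:,::-1]); cv2.imwrite('pics/m4.png',cv2.resize(cv2.hconcat(b),(800,330))[:,:,::-1])
p=telemetry.get_obs()['eef_pos']
for n,f in(('side','s4.png'),('scene','sc4.png'),('wrist','w4.png')):
  q=np.load('pics/'+f+'.npy');T=q[4:].reshape(4,4);v=T[:3,:3]@p+T[:3,3];print(n,v[:2]/v[2]*q[0]+q[2:4],v)"
```

```text
side [249.63460844 176.88833297] [ -40.47405093  -41.58779904 1389.36636324]
scene [212.97656864 224.8330992 ] [-88.58696265  68.85790421 769.88270205]
wrist [256.63075467 229.61512643] [  0.48767104  20.69326522 177.13465025]
```

View pics/m4.png

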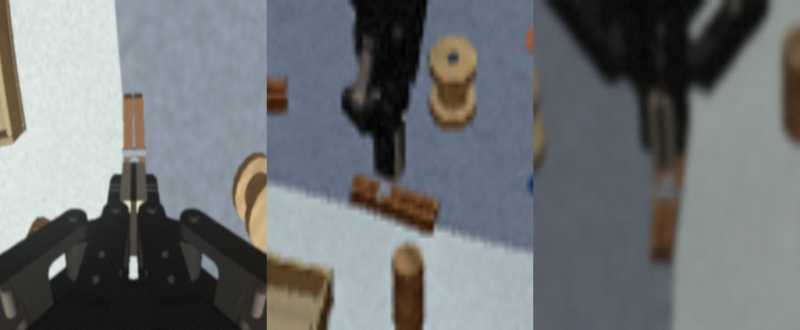

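The closed tips clearly stand above the peg in all three panels, so the real fingertips sit higher than the reported TCP. I'll open and feel downward carefully.

```bash
python3 -m inch '0 0 0 0 0 0 0;0 0 0 0 0 0 0;0 0 0 0 0 0 0;0 0 -0.005 0 0 0 0;0 0 -0.005 0 0 0 0' && python3 -m inch '0 0 -0.005 0 0 0 0;0 0 -0.005 0 0 0 0' && python3 -m inch '0 0 0 0 0 0 -0.8;0 0 0 0 0 0 -0.8;0 0 0 0 0 0 -0.8;0 0 0 0 0 0 -0.8'
```

```text
time_s: 5.45
eef_pos: [472.1, -91.0, -0.5]
eef_rot: [[-0.262, -0.965, -0.0], [-0.965, 0.262, 0.0], [0.0, 0.0, -1.0]]
wrist_force: [0.4, -0.1, -0.2]
grip_width: 42.9
time_s: 5.65
eef_pos: [472.1, -91.0, -3.5]
eef_rot: [[-0.262, -0.965, -0.0], [-0.965, 0.262, 0.0], [0.0, 0.0, -1.0]]
wrist_force: [0.2, -0.5, -0.4]
grip_width: 42.8
time_s: 6.05
eef_pos: [472.3, -91.1, -3.0]
eef_rot: [[-0.262, -0.965, 0.0], [-0.965, 0.262, 0.0], [-0.0, -0.0, -1.0]]
wrist_force: [-1.0, -0.4, 0.2]
grip_width: 8.2
```

```bash
for i in 1 2 3; do python3 -m inch '0 0 -0.005 0 0 0 -0.8;0 0 -0.005 0 0 0 -0.8' | grep -E 'eef_pos|force|width'; done
```

```text
eef_pos: [472.1, -91.0, -6.4]
wrist_force: [-0.5, 1.0, -0.2]
grip_width: 8.5
eef_pos: [472.1, -91.0, -9.5]
wrist_force: [0.3, -0.2, 0.4]
grip_width: 8.6
eef_pos: [472.4, -91.1, -11.5]
wrist_force: [-2.2, 0.4, 12.6]
grip_width: 8.3
```

Contact with the peg top (12 mm) came at a reported z of about -11, so the true tips are about 23 mm higher than reported. I'll use that offset from here on, giving a reported target z of about -19.

```bash
python3 -m inch '0 0 0.012 0 0 0 0;0 0 0.012 0 0 0 0;0 0 0.012 0 0 0 0;0 0 0.012 0 0 0 0;0 0 -0.006 0 0 0 0;0 0 -0.012 0 0 0 0;0 0 -0.012 0 0 0 0' && python3 -m inch '0 0 0 0 0 0 -1;0 0 0 0 0 0 -1;0 0 0 0 0 0 -1;0 0 0 0 0 0 -1' 40
```

```text
time_s: 7.35
eef_pos: [471.5, -90.9, -20.4]
eef_rot: [[-0.262, -0.965, -0.002], [-0.965, 0.262, 0.0], [0.0, 0.002, -1.0]]
wrist_force: [0.1, -0.9, -0.3]
grip_width: 42.8
time_s: 7.75
eef_pos: [472.4, -91.1, -19.2]
eef_rot: [[-0.262, -0.965, 0.0], [-0.965, 0.262, -0.0], [-0.0, -0.0, -1.0]]
wrist_force: [0.0, 0.3, 0.1]
grip_width: 14.2
```

```bash
python3 -m inch '0 0 0.05 0 0 0 -1;0 0 0.1 0 0 0 -1;0.153 0.167 0.1 0 0 0.094 -1;0.153 0.167 0.1 0 0 0.094 -1;0.153 0.167 0.1 0 0 0.094 -1;0.153 0.167 0.1 0 0 0.094 -1;0.153 0.167 0.1 0 0 0.094 -1' && python3 -c "
from h import *
d=snap('wrist','w5.png');cv2.imwrite('pics/w5b.png',d['image'][60:320,96:416,::-1])"
```

```text
time_s: 8.45
eef_pos: [563.9, 9.7, 40.4]
eef_rot: [[-0.115, -0.993, -0.001], [-0.993, 0.115, -0.0], [0.0, 0.001, -1.0]]
wrist_force: [-0.9, -0.2, -0.4]
grip_width: 14.3
```

View pics/w5b.png

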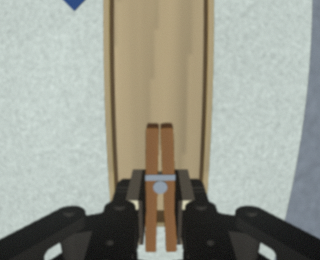

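Peg held straight and centred over the tray. Lowering and releasing with a narrow opening.

```bash
python3 -m inch '0 0 -0.06 0 0 0 -1;0 0 -0.09 0 0 0 -1;0 0 -0.091 0 0 0 -1;0 0 -0.091 0 0 0 -1;0 0 -0.091 0 0 0 -0.45;0 0 -0.091 0 0 0 -0.45;0 0 -0.091 0 0 0 -0.45' && python3 -m inch '0 0 0.05 0 0 0 -0.45;0 0 0.12 0 0 0 -0.45;0 0 0.2 0 0 0 0.1;0.07 -0.25 0.2 0 0 0.23 0.1;0.07 -0.25 0.2 0 0 0.23 0.1;0.07 -0.25 0.2 0 0 0.23 0.1;0.07 -0.25 0.2 0 0 0.23 0.1;0.07 -0.25 0.2 0 0 0.23 0.1'
python3 -c "
from h import *
d=snap('wrist','w6.png');cv2.imwrite('pics/w6b.png',d['image'][:,:,::-1]);print(telemetry.get_obs()['eef_pos'])"
```

```text
time_s: 9.2
eef_pos: [564.4, 8.9, -13.3]
eef_rot: [[-0.117, -0.993, 0.001], [-0.993, 0.117, 0.0], [-0.0, -0.001, -1.0]]
wrist_force: [0.7, 0.9, -0.3]
grip_width: 23.4
time_s: 10.0
eef_pos: [605.8, -143.4, 106.0]
eef_rot: [[0.237, -0.971, -0.0], [-0.971, -0.237, -0.001], [0.001, 0.0, -1.0]]
wrist_force: [-1.0, 0.6, 0.5]
grip_width: 46.9
[ 605.75890157 -140.91757956  106.01792609]
```

View pics/w6b.png

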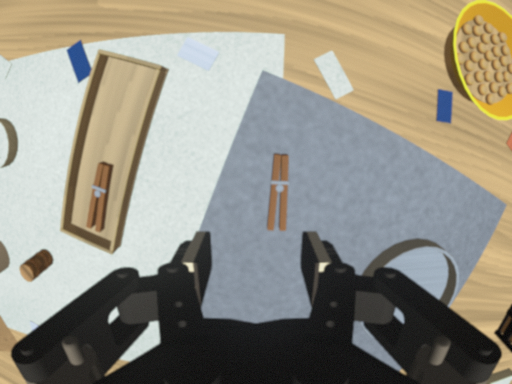

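peg_a lies flat in the near half of the tray at (100,196). The second peg spans (281,154) to (277,230) and is nearly parallel to the tool.

```bash
python3 -c "
from h import *
f=lambda u,z:on('wrist','w6.png',u,z)
a,b=f((281,154),12),f((277.5,230),12);print(a,b,(a+b)/2,np.degrees(np.arctan2(a[1]-b[1],a[0]-b[0])))
T=[f(u,24) for u in [(100,51),(167,68),(114,252),(62,231)]];print(T,np.mean(T,0))
a,b=f((104,164),16),f((96,228),16);print('pegA',(a+b)/2)
o=telemetry.get_obs();print(o['eef_pos'],o['eef_rot'][:,1])"
```

```text
[ 643.1 -156.6   12. ] [ 573.3 -171.8   12. ] [ 608.2 -164.2   12. ] 12.285219467305188
[array([702.3,  25.1,  24. ]), array([694.8, -44.4,  24. ]), array([513.5, -18.7,  24. ]), array([518.1,  46.5,  24. ])] [607.175   2.125  24.   ]
pegA [564.05   5.55  16.  ]
[ 605.75890157 -140.91757956  106.01792609] [-9.70756317e-01 -2.40066994e-01  1.05235121e-04]
```

```bash
python3 -m inch '0.004 -0.039 0 0 0 -0.018 0;0.004 -0.039 -0.08 0 0 -0.018 0;0.004 -0.039 -0.16 0 0 -0.018 0;0.004 -0.039 -0.208 0 0 -0.018 0;0.004 -0.039 -0.208 0 0 -0.018 0;0.004 -0.039 -0.208 0 0 -0.018 0' && python3 -m inch '0 0 0 0 0 0 -1;0 0 0 0 0 0 -1;0 0 0 0 0 0 -1;0 0 0 0 0 0 -1' 40
```

```text
time_s: 10.65
eef_pos: [608.7, -162.3, -18.1]
eef_rot: [[0.216, -0.976, -0.0], [-0.976, -0.216, 0.001], [-0.001, 0.0, -1.0]]
wrist_force: [0.7, -0.3, 0.8]
grip_width: 43.0
time_s: 11.05
eef_pos: [609.9, -164.1, -16.4]
eef_rot: [[0.214, -0.977, 0.003], [-0.977, -0.214, -0.0], [0.001, -0.003, -1.0]]
wrist_force: [-0.9, 0.6, 6.6]
grip_width: 14.2
```

```bash
python3 -m inch '0 0 0.05 0 0 0 -1;0 0 0.1 0 0 0 -1;0.064 0.27 0.1 0 0 -0.213 -1;0.064 0.27 0.1 0 0 -0.213 -1;0.064 0.27 0.1 0 0 -0.213 -1;0.064 0.27 0.1 0 0 -0.213 -1;0.064 0.27 0.1 0 0 -0.213 -1;0.064 0.27 0.1 0 0 -0.213 -1'; python3 -m inch '0 0 0 0 0 0 -1'|head -3
python3 -c "
from h import *
d=snap('wrist','w7.png');cv2.imwrite('pics/w7b.png',d['image'][60:320,96:416,::-1])"
```

```text
time_s: 11.85
eef_pos: [647.0, -2.9, 42.1]
eef_rot: [[-0.118, -0.993, 0.001], [-0.993, 0.118, -0.001], [0.001, -0.001, -1.0]]
wrist_force: [-0.4, -0.8, -0.0]
grip_width: 14.2
time_s: 11.95
eef_pos: [646.7, -4.7, 41.8]
eef_rot: [[-0.121, -0.993, 0.0], [-0.993, 0.121, -0.001], [0.001, -0.001, -1.0]]
```

View pics/w7b.png

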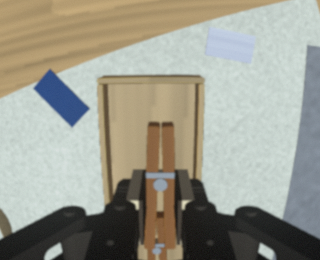

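```bash
python3 -m inch '0.006 0.002 -0.06 0 0 0 -1;0.006 0.002 -0.09 0 0 0 -1;0.006 0.002 -0.092 0 0 0 -1;0.006 0.002 -0.092 0 0 0 -1;0.006 0.002 -0.092 0 0 0 -0.45;0.006 0.002 -0.092 0 0 0 -0.45;0.006 0.002 -0.092 0 0 0 -0.45' && python3 -m inch '0 0 0.06 0 0 0 -0.45;0 0 0.14 0 0 0 -0.45;0 0 0.2 0 0 0 0.1;-0.15 -0.02 0.2 0 0 0 0.1;-0.3 -0.02 0.2 0 0 0 0.1;-0.3 -0.02 0.2 0 0 0 0.1;-0.3 -0.02 0.2 0 0 0 0.1'
python3 -c "
from h import *
d=snap('wrist','w8.png');cv2.imwrite('pics/w8b.png',d['image'][:,:,::-1]);print(telemetry.get_obs()['eef_pos'])"
```

```text
time_s: 12.7
eef_pos: [650.8, -1.3, -13.2]
eef_rot: [[-0.119, -0.993, 0.001], [-0.993, 0.119, -0.0], [-0.0, -0.001, -1.0]]
wrist_force: [-0.1, -0.6, -1.0]
grip_width: 23.6
time_s: 13.4
eef_pos: [466.5, -13.5, 106.5]
eef_rot: [[-0.119, -0.993, -0.001], [-0.993, 0.119, -0.0], [0.001, 0.001, -1.0]]
wrist_force: [0.0, -0.3, 0.4]
grip_width: 46.7
[462.14764053 -14.00031883 106.30251421]
```

View pics/w8b.png

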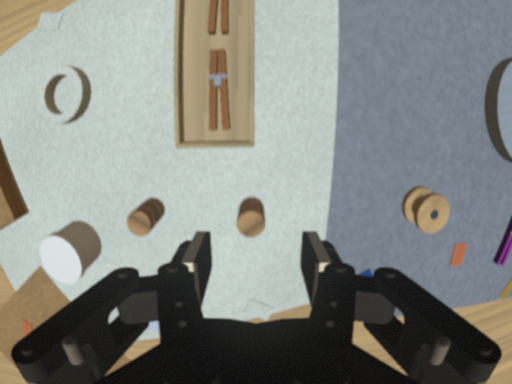

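Both pegs lie in line in the tray with a gap between them. Cork tops are at (249,225) and (139,223), and the spool top is at (434,214).

```bash
python3 -c "
from h import *
f=lambda u,z:on('wrist','w8.png',u,z)
print(f((249,225),45),f((139,223),45),f((434,214),36))
print(telemetry.get_obs()['eef_pos'])"
```

```text
[446.5  -5.   45. ] [458.2  89.2  45. ] [ 429.4 -180.4   36. ]
[462.14764053 -14.00031883 106.30251421]
```

```bash
python3 -m inch '-0.0235 0.014 0 0 0 0 0.2;-0.0235 0.014 -0.06 0 0 0 0.2;-0.0235 0.014 -0.13 0 0 0 0.2;-0.0235 0.014 -0.198 0 0 0 0.2;-0.0235 0.014 -0.198 0 0 0 0.2;-0.0235 0.014 -0.198 0 0 0 0.2' && python3 -m inch '0 0 0 0 0 0 -1;0 0 0 0 0 0 -1;0 0 0 0 0 0 -1;0 0 0 0 0 0 -1' 30 && python3 -m inch '0 0 0.1 0 0 0 -1;0 0 0.18 0 0 0 -1;0 0 0.18 0 0 0 -1'
```

```text
time_s: 14.05
eef_pos: [456.2, -4.7, -12.4]
eef_rot: [[-0.118, -0.993, -0.002], [-0.993, 0.118, -0.0], [0.0, 0.002, -1.0]]
wrist_force: [0.4, 0.0, 0.4]
grip_width: 51.2
time_s: 14.45
eef_pos: [457.9, -4.7, -10.6]
eef_rot: [[-0.119, -0.993, 0.004], [-0.993, 0.119, 0.0], [-0.001, -0.004, -1.0]]
wrist_force: [-0.8, 0.9, 8.2]
grip_width: 23.0
time_s: 14.75
eef_pos: [459.2, -4.6, 101.2]
eef_rot: [[-0.119, -0.993, 0.009], [-0.993, 0.119, 0.001], [-0.002, -0.009, -1.0]]
wrist_force: [-0.2, 0.7, -0.8]
grip_width: 22.8
```

The grasp was about 9 mm off along x because the arm hadn't settled when I read the pose. I'll set the cork back down, shift, and regrasp.

```bash
python3 -m inch '0 0 -0.1 0 0 0 -1;0 0 -0.175 0 0 0 -1;0 0 -0.18 0 0 0 -1;0 0 -0.18 0 0 0 -1;0 0 -0.18 0 0 0 0.2;0 0 -0.18 0 0 0 0.2;0 0 -0.18 0 0 0 0.2' && python3 -m inch '0 0 0.08 0 0 0 0.2;0 0 0.16 0 0 0 0.2;0 0 0.16 0 0 0 0.2;0 0 0.16 0 0 0 0.2;0 0 0.16 0 0 0 0.2'
python3 -c "
from h import *
d=snap('wrist','w9.png');cv2.imwrite('pics/w9b.png',d['image'][130:300,130:370,::-1]);print(telemetry.get_obs()['eef_pos'])"
```

```text
time_s: 15.45
eef_pos: [456.8, -4.7, -11.7]
eef_rot: [[-0.118, -0.993, 0.002], [-0.993, 0.118, 0.0], [-0.0, -0.002, -1.0]]
wrist_force: [0.6, -0.9, 0.3]
grip_width: 51.4
time_s: 15.95
eef_pos: [455.9, -4.7, 83.0]
eef_rot: [[-0.118, -0.993, -0.0], [-0.993, 0.118, -0.0], [0.0, 0.0, -1.0]]
wrist_force: [-0.4, -1.3, -1.1]
grip_width: 51.3
[455.61445613  -4.75044652  82.62099334]
```

View pics/w9b.png

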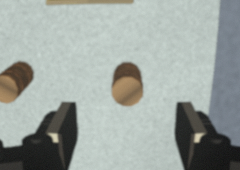

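Cork_a is still upright, its top at about crop (127,92), i.e. image (257,222).

```bash
python3 -c "
from h import *
f=lambda u,z:on('wrist','w9.png',u,z)
print(f((257,222),45),f((142,220),45), telemetry.get_obs()['eef_pos'])"
```

```text
[446.4  -3.9  45. ] [457.5  83.4  45. ] [455.61445613  -4.75044652  82.62099334]
```

```bash
python3 -m inch '-0.0145 0.001 -0.05 0 0 0 0.2;-0.0145 0.001 -0.12 0 0 0 0.2;-0.0145 0.001 -0.157 0 0 0 0.2;-0.0145 0.001 -0.157 0 0 0 0.2;-0.0145 0.001 -0.157 0 0 0 0.2' && python3 -m inch '0 0 0 0 0 0 -1;0 0 0 0 0 0 -1;0 0 0 0 0 0 -1;0 0 0 0 0 0 -1' 30 && python3 -m inch '0 0 0.1 0 0 0 -1;0 0 0.18 0 0 0 -1;0 0 0.18 0 0 0 -1;0 0 0.18 0 0 0 -1'
```

```text
time_s: 16.5
eef_pos: [446.8, -4.1, -11.4]
eef_rot: [[-0.118, -0.993, -0.003], [-0.993, 0.118, -0.0], [0.001, 0.003, -1.0]]
wrist_force: [-0.5, 0.1, -0.4]
grip_width: 51.0
time_s: 16.9
eef_pos: [448.4, -4.1, -9.8]
eef_rot: [[-0.119, -0.993, 0.002], [-0.993, 0.119, 0.0], [-0.0, -0.002, -1.0]]
wrist_force: [-0.6, 0.3, 7.5]
grip_width: 23.2
time_s: 17.3
eef_pos: [449.0, -4.1, 99.2]
eef_rot: [[-0.119, -0.993, 0.005], [-0.993, 0.119, 0.0], [-0.001, -0.005, -1.0]]
wrist_force: [-0.1, 0.0, 0.3]
grip_width: 23.3
```

```bash
python3 -m inch '0.172 -0.553 0 0 0 0 -1;0.172 -0.553 0 0 0 0 -1;0.172 -0.553 0 0 0 0 -1;0.172 -0.553 0 0 0 0 -1;0.172 -0.553 0 0 0 0 -1;0.172 -0.553 0 0 0 0 -1;0.172 -0.553 0 0 0 0 -1;0.172 -0.553 0 0 0 0 -1'; python3 -m inch '0 0 0 0 0 0 -1;0 0 0 0 0 0 -1'
python3 -c "
from h import *
d=snap('wrist','w10.png');cv2.imwrite('pics/w10b.png',d['image'][60:330,96:440,::-1]);print(telemetry.get_obs()['eef_pos'])"
```

```text
time_s: 18.1
eef_pos: [549.7, -343.7, 94.8]
eef_rot: [[-0.126, -0.992, -0.001], [-0.992, 0.126, -0.003], [0.004, 0.001, -1.0]]
wrist_force: [0.3, -0.4, -0.7]
grip_width: 22.8
time_s: 18.3
eef_pos: [550.3, -334.1, 95.7]
eef_rot: [[-0.117, -0.993, -0.002], [-0.993, 0.117, 0.002], [-0.002, 0.002, -1.0]]
wrist_force: [-0.4, 0.1, 0.3]
grip_width: 22.9
[ 550.58063429 -333.86613484   96.22007567]
```

View pics/w10b.png

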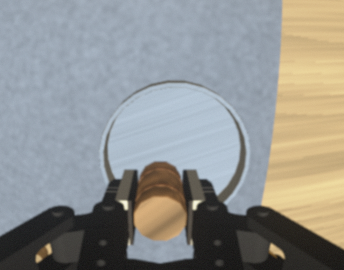

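The cork is upright in the grip, and the tin's rim runs over crop x 103–248 with its top at y 81.

```bash
python3 -c "
from h import *
f=lambda u:on('wrist','w10.png',u,24)
print(f((199,205)),f((344,205)),f((272,141)), telemetry.get_obs()['eef_pos'])"
```

```text
[ 548.9 -284.9   24. ] [ 534.3 -407.8   24. ] [ 594.8 -351.7   24. ] [ 550.58063429 -333.86613484   96.22007567]
```

```bash
python3 -m inch '0.002 -0.009 -0.06 0 0 0 -1;0.002 -0.009 -0.12 0 0 0 -1;0.002 -0.009 -0.16 0 0 0 -1;0.002 -0.009 -0.168 0 0 0 -1;0.002 -0.009 -0.168 0 0 0 -1;0.002 -0.009 -0.168 0 0 0 -1' && python3 -m inch '0 0 0 0 0 0 -0.1;0 0 0 0 0 0 -0.1;0 0 0 0 0 0 -0.1;0 0 0.05 0 0 0 -0.1;0 0 0.12 0 0 0 -0.1;0 0 0.2 0 0 0 0.2'
```

```text
time_s: 18.95
eef_pos: [552.7, -340.3, -3.0]
eef_rot: [[-0.117, -0.993, 0.001], [-0.993, 0.117, -0.0], [-0.0, -0.001, -1.0]]
wrist_force: [0.3, -0.3, 0.0]
grip_width: 23.3
time_s: 19.55
eef_pos: [551.2, -340.8, 116.7]
eef_rot: [[-0.118, -0.993, -0.002], [-0.993, 0.118, 0.001], [-0.001, 0.002, -1.0]]
wrist_force: [0.4, -0.6, -0.3]
grip_width: 51.1
```

```bash
python3 -m inch '-0.08 0.36 0 0 0 0 0.2;-0.08 0.36 0 0 0 0 0.2;-0.08 0.36 0 0 0 0 0.2;-0.08 0.36 0 0 0 0 0.2;-0.08 0.36 0 0 0 0 0.2;-0.08 0.36 0 0 0 0 0.2' >/dev/null;  python3 -m inch '-0.077 0.356 -0.05 0 0 0 0.2;-0.077 0.356 -0.05 0 0 0 0.2;-0.077 0.356 -0.05 0 0 0 0.2;-0.077 0.356 -0.05 0 0 0 0.2;-0.077 0.356 -0.05 0 0 0 0.2;-0.077 0.356 -0.05 0 0 0 0.2;-0.077 0.356 -0.05 0 0 0 0.2;-0.077 0.356 -0.05 0 0 0 0.2'
python3 - <<'E'
from h import *
d=snap('wrist','w11.png');print(telemetry.get_obs()['eef_pos'])
h=cv2.cvtColor(cv2.imread('pics/w11.png'),cv2.COLOR_BGR2HSV)
m=cv2.inRange(h,(0,60,40),(20,255,255)); 
c,_=cv2.findContours(m,0,1)
for q in c:
    if cv2.contourArea(q)>150: 
        x,y,w,hh=cv2.boundingRect(q); print(x,y,w,hh,on('wrist','w11.png',(x+w/2,y+hh-min(w,hh)/2),45))
E
```

```text
time_s: 20.95
eef_pos: [458.5, 86.7, 86.4]
eef_rot: [[-0.121, -0.993, 0.001], [-0.993, 0.121, -0.001], [0.001, -0.001, -1.0]]
wrist_force: [-0.3, 0.2, 0.1]
grip_width: 51.5
[458.51212511  86.60915611  86.44480412]
101 326 58 52 [317.7 235.2  45. ]
353 320 59 58 [290.7 -22.9  45. ]
450 293 62 91 [ 220.7 -179.8   45. ]
236 182 30 41 [459.3  90.6  45. ]
485 174 27 42 [ 433.3 -141.4   45. ]
0 103 99 281 [332.3 341.8  45. ]
290 0 85 123 [544.3  22.7  45. ]
0 0 72 54 [638.3 253.5  45. ]
```

```bash
python3 -m inch '0 0.004 -0.05 0 0 0 0.2;0 0.004 -0.12 0 0 0 0.2;0 0.004 -0.163 0 0 0 0.2;0 0.004 -0.163 0 0 0 0.2;0 0.004 -0.163 0 0 0 0.2' && python3 -m inch '0 0 0 0 0 0 -1;0 0 0 0 0 0 -1;0 0 0 0 0 0 -1;0 0 0 0 0 0 -1' 30 && python3 -m inch '0 0 0.1 0 0 0 -1;0 0 0.18 0 0 0 -1;0 0 0.18 0 0 0 -1;0 0 0.18 0 0 0 -1'
```

```text
time_s: 21.5
eef_pos: [458.0, 89.8, -11.2]
eef_rot: [[-0.12, -0.993, -0.001], [-0.993, 0.12, -0.001], [0.001, 0.001, -1.0]]
wrist_force: [-0.0, 0.3, 1.5]
grip_width: 51.2
time_s: 21.9
eef_pos: [458.9, 90.7, -10.1]
eef_rot: [[-0.119, -0.993, 0.003], [-0.993, 0.119, 0.0], [-0.001, -0.003, -1.0]]
wrist_force: [0.3, -0.6, 5.9]
grip_width: 23.1
time_s: 22.3
eef_pos: [459.4, 91.0, 99.1]
eef_rot: [[-0.119, -0.993, 0.005], [-0.993, 0.119, 0.001], [-0.002, -0.005, -1.0]]
wrist_force: [0.4, 0.4, -1.0]
grip_width: 23.3
```

```bash
python3 -m inch '0.039 -0.36 0 0 0 0 -1;0.039 -0.36 0 0 0 0 -1;0.039 -0.36 0 0 0 0 -1;0.039 -0.36 0 0 0 0 -1;0.039 -0.36 0 0 0 0 -1;0.039 -0.36 0 0 0 0 -1' >/dev/null;  python3 -m inch '0.039 -0.355 0 0 0 0 -1;0.039 -0.355 0 0 0 0 -1;0.039 -0.355 0 0 0 0 -1;0.039 -0.355 0 0 0 0 -1;0.039 -0.355 0 0 0 0 -1;0.039 -0.355 0 0 0 0 -1;0.039 -0.355 0 0 0 0 -1;0.039 -0.355 0 0 0 0 -1'
python3 - <<'E'
from h import *
d=snap('wrist','w12.png');print(telemetry.get_obs()['eef_pos']); cv2.imwrite('pics/w12b.png',d['image'][60:330,96:440,::-1])
E
```

```text
time_s: 23.7
eef_pos: [505.1, -335.3, 96.2]
eef_rot: [[-0.115, -0.993, -0.001], [-0.993, 0.115, 0.002], [-0.002, 0.001, -1.0]]
wrist_force: [-0.1, 0.3, -0.5]
grip_width: 23.7
[ 505.16486388 -335.65168918   96.39415197]
```

View pics/w12b.png

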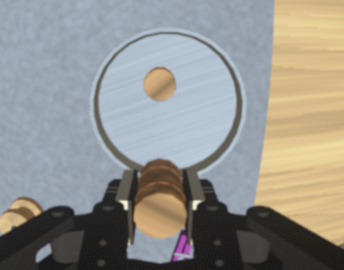

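Cork_a stands upright in the tin at crop (160,84). The tin's centre is near crop (168,103).

```bash
python3 -c "
from h import *
f=lambda u,z:on('wrist','w12.png',u,z)
print(f((188,162),24),f((341,162),24),f((264,90),24),f((256,144),49))"
```

```text
[ 541.1 -282.7   24. ] [ 526.8 -408.1   24. ] [ 590.9 -351.1   24. ] [ 551.1 -340.1   49. ]
```

```bash
python3 -m inch '0.003 -0.01 -0.06 0 0 0 -1;0.003 -0.01 -0.12 0 0 0 -1;0.003 -0.01 -0.16 0 0 0 -1;0.003 -0.01 -0.17 0 0 0 -1;0.003 -0.01 -0.17 0 0 0 -1;0.003 -0.01 -0.17 0 0 0 -1' && python3 -m inch '0 0 0 0 0 0 -0.1;0 0 0 0 0 0 -0.1;0 0 0 0 0 0 -0.1;0 0 0.05 0 0 0 -0.1;0 0 0.12 0 0 0 -0.1;0 0 0.2 0 0 0 0.5' && python3 -m inch '-0.127 0.267 -0.03 0 0 0 0.5;-0.127 0.267 -0.03 0 0 0 0.5;-0.127 0.267 -0.03 0 0 0 0.5;-0.127 0.267 -0.03 0 0 0 0.5;-0.127 0.267 -0.03 0 0 0 0.5;-0.127 0.267 -0.03 0 0 0 0.5;-0.127 0.267 -0.03 0 0 0 0.5'
python3 - <<'E'
from h import *
d=snap('wrist','w13.png');print(telemetry.get_obs()['eef_pos'])
h=cv2.cvtColor(cv2.imread('pics/w13.png'),cv2.COLOR_BGR2HSV)
m=cv2.inRange(h,(5,60,60),(25,255,255)); 
c,_=cv2.findContours(m,0,1)
for q in c:
    if cv2.contourArea(q)>150: 
        x,y,w,hh=cv2.boundingRect(q); print(x,y,w,hh,on('wrist','w13.png',(x+w/2,y+hh-w/2),36))
E
```

```text
time_s: 24.35
eef_pos: [507.2, -343.3, -4.7]
eef_rot: [[-0.117, -0.993, 0.001], [-0.993, 0.117, 0.0], [-0.0, -0.001, -1.0]]
wrist_force: [0.3, -0.8, 0.4]
grip_width: 23.2
time_s: 24.95
eef_pos: [505.6, -343.7, 114.9]
eef_rot: [[-0.118, -0.993, -0.002], [-0.993, 0.118, 0.001], [-0.001, 0.002, -1.0]]
wrist_force: [1.6, -0.6, -0.6]
grip_width: 51.6
time_s: 25.65
eef_pos: [431.1, -185.2, 96.8]
eef_rot: [[-0.119, -0.993, 0.001], [-0.993, 0.119, -0.001], [0.001, -0.001, -1.0]]
wrist_force: [0.2, -0.3, 0.2]
grip_width: 64.0
[ 431.00124017 -185.29867499   96.63241708]
360 322 60 61 [ 231.3 -315.3   36. ]
92 322 60 61 [268.2 -10.6  36. ]
0 302 44 57 [272.9 159.9  36. ]
473 284 39 67 [ 205.1 -483.2   36. ]
228 171 49 54 [ 431.8 -182.1   36. ]
404 80 44 28 [ 512.8 -338.1   36. ]
396 28 44 33 [ 553.6 -335.8   36. ]
443 0 69 309 [ 315.4 -418.9   36. ]
17 0 63 143 [535.2 -10.4  36. ]
```

```bash
python3 -m inch '0 0.006 -0.05 0 0 0 0.5;0 0.006 -0.12 0 0 0 0.5;0 0.006 -0.187 0 0 0 0.5;0 0.006 -0.187 0 0 0 0.5;0 0.006 -0.187 0 0 0 0.5' && python3 -m inch '0 0 0 0 0 0 -1;0 0 0 0 0 0 -1;0 0 0 0 0 0 -1;0 0 0 0 0 0 -1' 40 && python3 -m inch '0 0 0.1 0 0 0 -1;0 0 0.18 0 0 0 -1;0 0 0.19 0 0 0 -1;0 0 0.19 0 0 0 -1'
```

```text
time_s: 26.2
eef_pos: [430.0, -181.0, -15.7]
eef_rot: [[-0.119, -0.993, -0.002], [-0.993, 0.119, 0.0], [-0.0, 0.002, -1.0]]
wrist_force: [0.7, -0.2, 0.1]
grip_width: 64.1
time_s: 26.6
eef_pos: [431.6, -181.2, -13.6]
eef_rot: [[-0.119, -0.993, 0.004], [-0.993, 0.119, -0.001], [0.001, -0.004, -1.0]]
wrist_force: [-0.6, -0.6, 5.8]
grip_width: 38.6
time_s: 27.0
eef_pos: [432.2, -181.4, 102.3]
eef_rot: [[-0.119, -0.993, 0.007], [-0.993, 0.119, -0.003], [0.002, -0.008, -1.0]]
wrist_force: [-0.3, -0.4, -0.9]
grip_width: 38.4
```

```bash
python3 -m inch '0.07 0.42 0.02 0 0 0.256 -1;0.07 0.42 0.02 0 0 0.256 -1;0.07 0.42 0.02 0 0 0.256 -1;0.07 0.42 0.02 0 0 0.256 -1;0.07 0.42 0.02 0 0 0.256 -1;0.07 0.42 0.02 0 0 0.256 -1;0.07 0.42 0.02 0 0 0.256 -1' >/dev/null;  python3 -m inch '0.07 0.418 0 0 0 0 -1;0.07 0.418 0 0 0 0 -1;0.07 0.418 0 0 0 0 -1;0.07 0.418 0 0 0 0 -1;0.07 0.418 0 0 0 0 -1;0.07 0.418 0 0 0 0 -1;0.07 0.418 0 0 0 0 -1;0.07 0.418 0 0 0 0 -1'
python3 - <<'E'
from h import *
d=snap('wrist','w14.png');o=telemetry.get_obs();print(o['eef_pos'],o['joint_pos']); cv2.imwrite('pics/w14b.png',d['image'][:,:,::-1])
E
```

```text
time_s: 28.5
eef_pos: [514.7, 319.0, 109.8]
eef_rot: [[0.277, -0.961, -0.001], [-0.961, -0.277, -0.002], [0.002, 0.001, -1.0]]
wrist_force: [-0.1, -0.1, -0.5]
grip_width: 38.2
[514.80264807 318.96512039 110.04042668] [-0.47597378  0.57724221 -0.24668276  1.74110952  0.18068634  0.84696821
 -2.09510922]
```

View pics/w14b.png

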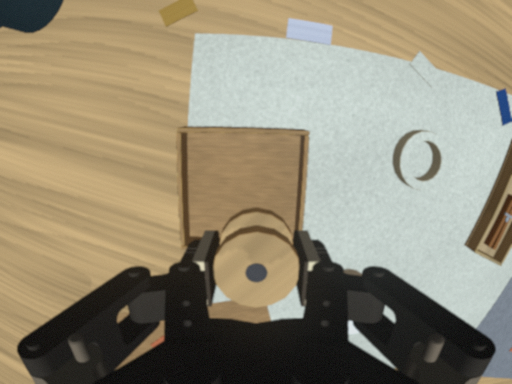

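The spool is held level, and the box is square to the tool with rim corners (180,128), (308,130) and (186,246).

```bash
python3 -c "
from h import *
f=lambda u,z:on('wrist','w14.png',u,z)
a,b,c=f((180,128),30),f((308,130),30),f((186,246),30);print(a,b,c,(b+c)/2,np.linalg.norm(a-b),np.linalg.norm(a-c))"
```

```text
[552.6 396.1  30. ] [579.7 293.2  30. ] [449.5 367.7  30. ] [514.6  330.45  30.  ] 106.4087402425196 106.94002992331733
```

```bash
python3 -m inch '0 0.015 -0.06 0 0 0 -1;0 0.015 -0.13 0 0 0 -1;0 0.015 -0.18 0 0 0 -1;0 0.015 -0.197 0 0 0 -1;0 0.015 -0.198 0 0 0 -1;0 0.015 -0.198 0 0 0 -1;0 0.015 -0.198 0 0 0 -1' && python3 -m inch '0 0 0 0 0 0 0.25;0 0 0 0 0 0 0.25;0 0 0 0 0 0 0.25;0 0 0.05 0 0 0 0.25;0 0 0.12 0 0 0 0.25;0 0 0.2 0 0 0 0.25' && python3 -m inch '-0.02 -0.36 0.32 0 0 0 0.25;-0.02 -0.36 0.32 0 0 0 0.25;-0.02 -0.36 0.32 0 0 0 0.25;-0.02 -0.36 0.32 0 0 0 0.25;-0.02 -0.36 0.32 0 0 0 0.25;-0.02 -0.36 0.32 0 0 0 0.25;-0.02 -0.36 0.32 0 0 0 0.25;-0.02 -0.36 0.32 0 0 0 0.25'
python3 - <<'E'
from h import *
d=snap('wrist','w15.png');print(telemetry.get_obs()['eef_pos']); cv2.imwrite('pics/w15b.png',cv2.resize(d['image'][:,:,::-1],(800,600),interpolation=cv2.INTER_CUBIC))
E
```

```text
time_s: 29.25
eef_pos: [515.2, 331.2, -7.2]
eef_rot: [[0.279, -0.96, 0.002], [-0.96, -0.279, 0.001], [-0.0, -0.002, -1.0]]
wrist_force: [-1.1, -0.2, -0.6]
grip_width: 38.0
time_s: 29.85
eef_pos: [513.4, 330.8, 111.9]
eef_rot: [[0.28, -0.96, -0.002], [-0.96, -0.28, -0.001], [0.001, 0.002, -1.0]]
wrist_force: [0.7, 0.0, 0.2]
grip_width: 53.1
time_s: 30.65
eef_pos: [502.4, 115.1, 304.0]
eef_rot: [[0.278, -0.96, 0.001], [-0.96, -0.278, 0.0], [-0.0, -0.002, -1.0]]
wrist_force: [0.3, 0.3, -0.3]
grip_width: 53.2
[501.89486463 115.95023675 303.16430439]
```

View pics/w15b.png

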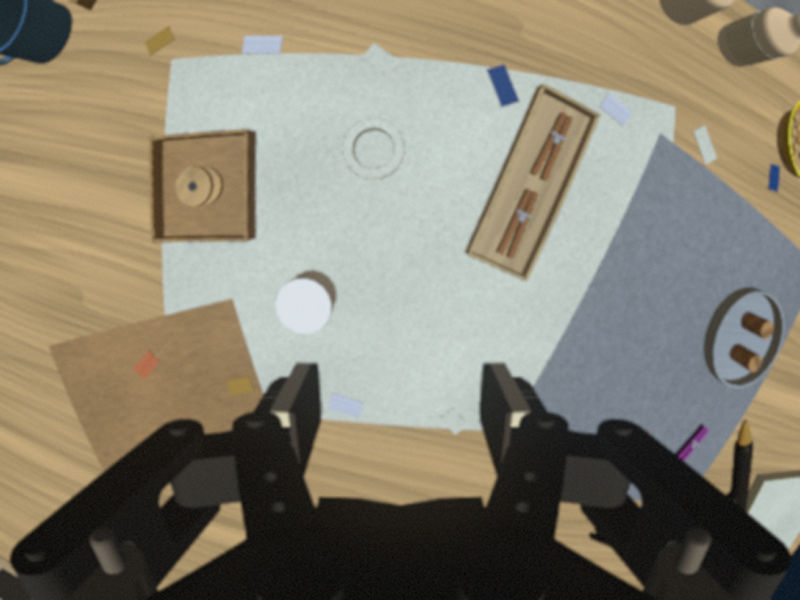

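Everything is in place: the spool at (195,186) in the box, the pegs in line in the tray, the corks at (757,324) and (745,358) in the tin, and the pot and tape not visibly moved. I've used up the picture views, so I'll check upright stance and position numerically against the expected projections.

Run:
```python
from h import *
k=.64
for n in('scene','side','wrist'):
    f={'scene':'scF.png','side':'sF.png','wrist':'wF.png'}[n]; d=snap(n,f)
    q=np.load('pics/'+f+'.npy');T=q[4:].reshape(4,4)
    def pr(p):
        v=T[:3,:3]@np.array(p)+T[:3,3]
        if n!='wrist': return np.round(v[:2]/v[2]*q[0]+q[2:4])
        t=np.arctan2(np.hypot(*v[:2]),v[2]); return np.round(v[:2]/np.hypot(*v[:2])*t*q[0]+q[2:4])
    h=cv2.cvtColor(cv2.imread('pics/'+f),cv2.COLOR_BGR2HSV); m=cv2.inRange(h,(0,75,25),(22,255,255))
    for c in((552,-340),(507,-342)):
        # predicted silhouette of an upright cork, compared with the mask blob
        P=np.array([pr((c[0]+12*np.cos(a),c[1]+12*np.sin(a),z)) for a in np.linspace(0,6.28,24) for z in(4,49)],np.float32)
        b=cv2.boundingRect(P); print(n,'pred',b,'base',pr((*c,4)),'top',pr((*c,49)))
        x,y,w,hh=[int(v) for v in b]; s=np.zeros_like(m); s[max(0,y-10):y+hh+10,max(0,x-10):x+w+10]=1
        for C in cv2.findContours(m*s,0,1)[0]:
            if cv2.contourArea(C)>30: print('   seen',cv2.boundingRect(C))
    print('spool',pr((515,331,4)),pr((515,331,40)))
f=lambda u,z:on('wrist','w15.png',(u[0]*k,u[1]*k),z)
print('spool',f((193,186),40),'box',np.mean([f(u,30) for u in[(153,139),(253,131),(255,239),(154,240)]],0))
print('pot',f((304,305),50),'tape',f((374,149),19)); print('pegs',f((551,146),16),f((517,223),16),'tray',np.mean([f(u,24) for u in[(544,86),(598,115),(525,278),(467,252)]],0))
```

```text
scene pred (68, 254, 23, 27) base [ 83. 274.] top [ 75. 260.]
   seen (70, 244, 20, 34)
scene pred (71, 235, 22, 26) base [ 85. 255.] top [ 78. 240.]
   seen (70, 236, 20, 35)
spool [406. 213.] [411. 201.]
side pred (231, 112, 9, 17) base [235. 126.] top [234. 114.]
   seen (245, 113, 5, 15)
   seen (231, 113, 8, 15)
   seen (228, 102, 22, 8)
side pred (245, 113, 8, 16) base [249. 126.] top [248. 115.]
   seen (245, 113, 8, 15)
   seen (235, 113, 4, 15)
   seen (235, 103, 28, 10)
spool [208. 297.] [207. 287.]
wrist pred (475, 199, 23, 19) base [479. 204.] top [493. 211.]
   seen (469, 222, 16, 6)
   seen (500, 212, 8, 16)
   seen (476, 201, 21, 16)
wrist pred (467, 219, 23, 20) base [471. 225.] top [484. 233.]
   seen (488, 228, 12, 21)
   seen (469, 222, 20, 17)
   seen (478, 209, 19, 8)
spool [133. 116.] [123. 117.]
spool [513.4 329.2  40. ] box [513.   325.15  30.  ]
pot [431.1 189.7  50. ] tape [589.7 166.5  19. ]
pegs [646.5   0.8  16. ] [561.1  11.2  16. ] tray [606.35   7.75  24.  ]
```

Silhouettes match upright corks in the side and wrist views; the scene view joins both corks into one blob, so its sizes say little. Positions are inside tolerance, and the arm is clear and still.

```bash
python3 -m inch '0 0 0 0 0 0 0.25;0 0 0 0 0 0 0.25;0 0 0 0 0 0 0.25' && python3 -c "
from station import r; print(r.close_job())"
```

```text
time_s: 31.15
eef_pos: [502.2, 115.7, 303.2]
eef_rot: [[0.28, -0.96, -0.001], [-0.96, -0.28, -0.0], [-0.0, 0.001, -1.0]]
wrist_force: [1.0, 0.0, -0.4]
grip_width: 53.7
the job is handed in; nothing more can be done
None
```

I moved all five things into place and handed the job in at about 31 s. Both pegs lie flat in line in the long tray, both corks stand in the round tin, and the spool stands in the square box. I used all 16 picture views.

**Grasps that went wrong and were mended:**
- **First peg:** the grasp missed because the true fingertips sit about 23 mm higher than the reported TCP. I found this by gently touching the peg's top (about 13 N) and used the offset from then on.
- **First cork:** I gripped it about 9 mm off centre because I read the pose before the arm had settled. I set it down, checked it was still standing and gripped it again.

**Last checks:**
- **Corks:** they were within about 25 mm of the tin's centre (the limit is 53 mm). Their outlines match upright corks within about 2 pixels in the side and wrist views.
- **Pegs:** they were at about +40 mm and -45 mm along the tray and within 4 mm of its centre line, with a gap between them.
- **Spool:** it was within 5 mm of the box's centre.
- **Paint pot:** it was about 3 mm from where I first measured it, which is within the measuring error.

**Checks that disagreed or were weak:**
- In the scene view the two corks merged into one blob, so that view neither confirms nor contradicts that they are upright.
- The tape measured 9 mm away from the first wrist reading but within 4 mm of the first scene reading. The arm never went near it.
- The fixed cameras differed from the wrist camera by up to about 10 mm, so I relied on the wrist camera.

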